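# Tap the pilot lamp to the middle of its insulator block

## Task

The freezer shakes this shelf, and the glass pilot lamp stands too near the edge of the ceramic insulator block. With the fingertips, nudge its brass collar lightly until the lamp stands upright in the middle of the block, its collar inside the blue ring. Don't grip or lift the lamp, topple it or push hard, leave the other things on the shelf alone, and finish with the hand clear of it.

Things in the scene. Friction and masses are not known exactly. Their poses are not given: they have to be found in the camera images.
- lamp: Glass pilot lamp, 58 mm tall, about 60 g, loose and wobbly on the block. Origin: centre of its underside; z: its axis, up. From below: brass foot 22 mm across to 4 mm up, brass collar 30 mm across (widest) to 13 mm, steel neck 18 mm across to 20 mm, amber dome 24 mm across to 58 mm. Slides when nudged on the collar, topples when pushed on the glass. Starts 16 to 26 mm off the block's middle.
- insulator: White ceramic block, 64 x 64 mm, 36 mm high (decorative ribs 1 mm out at the sides), screwed down: it does not move. Origin: centre of its underside; x and y along its sides, z up. The middle of its flat top is 36 mm above the origin, marked by a flat printed blue ring of 40 mm inner diameter.
- stand: Tiered grey plastic stand with three small stepped trays, the middle one holding cartridge fuses, 178 mm (x) by 170 mm (y), 119 mm high at its +x side and 29 mm at its -x side. Loose. Origin: centre of its underside. Leave it alone.
- panel: Round white LED panel lying flat, 124 mm across, 15 mm thick, loose. Origin: centre of its underside. Leave it alone.
- screwdriver: Orange-handled screwdriver, 200 mm long, 26 mm thick, lying loose along its x axis, handle to -x. Origin: under the middle of its length. Leave it alone.
Things that resemble listed ones, but are neither listed nor needed, are in the scene too. Of the things shaped like the insulator, the white one is meant.

How it is judged:
By the outcome, as a careful person would: the job done as asked, in the order asked, and still so for the second after the job is handed in, with the robot touching nothing.
It also fails if it takes over 51 s, if anything falls off the work surface, if the arm or the gripper's body presses on something with over 40 N, if the wrist force passes 120 N, or if a joint passes its speed limit or range.

## Robot

A 6-joint arm with a two-finger parallel gripper is mounted at the origin on the work surface. World frame = base frame: x ahead of the robot, y to its left, z up, the work surface at z = 0. Lengths are in mm, angles in rad, forces in N, time in s.
With the tool pointing down it reaches from about 275 to 1000 mm from the base axis. Payload 8.4 kg.
Tool frame: the origin (TCP) lies at the very end of the fingers, on their centre line; the grasp point (between the pads) lies 19 mm behind it (r.tcp_to_grasp is the distance from the TCP to the grasp point, in mm); z points along the fingers, y is the line along which they close (so a half turn about z gives the same grasp; the last joint's range is limited). The gripper opens to 85 mm and grips with 20 to 120 N. Pads are 22 mm wide; open, the fingers measure 114 mm over their backs; the gripper's body (76 mm by 85 mm) begins 54 mm behind the grasp point. The pads swing forward as they close: fully open they stand 13 mm farther back than shut.
Start: joints at [-1.28, 0.353, 1.633, -0, 1.155, -0.002], TCP at [180.395, -598.403, 231.281] pointing down, gripper open.
Joint ranges: [-2.63, 2.63], [-0.92, 2.1], [0.06, 2.66], [-1.3, 4.44], [0, 2.69], [-3.02, 3.02]. Speed limits (rad/s): [2.22, 2.22, 2.79, 3.14, 3.14, 3.14].

## Interface

Orientations are given as [roll, pitch, yaw] about the fixed x, y, z axes, in that order (R = Rz(yaw) Ry(pitch) Rx(roll)).
In Python, from rig import r gives the robot as it stands. The module is installed in compiled form; this text tells all that it offers.
- The arm moves only by the tool play_rows, never from a script. Its argument "rows" is a list of rows, each an object with "dp": the shift along the tool's x, y, z in units of 40 mm (1.0 is 40 mm), a list of three; "turn": the turn, a rotation vector about the tool's x, y, z in units of 6 degrees (1.0 is 6 degrees), a list of three; "fingers": the closure, from 0 (fully open) to 1 (shut). In form: [{"dp": [tx, ty, tz], "turn": [wx, wy, wz], "fingers": fingers}, ...]. A call has 1 to 5 rows; each row shifts and turns the commanded pose from where the row before left it, along the tool's axes as they then stand; what a row does not reach is not made up. A row lasts 1/12 s, in which the tool goes at most 41.7 mm and 7.16 degrees, less where a joint would pass 70% of its speed; a pose out of reach is approached as far as the arm can. A call is refused whole if a number of a shift passes 1 or a number of a turn 1, either way. A call with a gripper value outside its range is refused whole. The fingers move at their own pace and stop on an object; "force" is the grip in N (left out, the last holds). Time passes only in rows, so rows that do not move let the fingers close. It gives the time, the measured TCP pose, the force, the opening and the grip force at its end, in the units of the state.
- r.sense(): the state, without advancing time (a new reading comes with each control period).
- r.grab_frame(name): name is "scene" or "top" or "wrist"; returns a dict with "pixels" (400x640x3 uint8, red, green, blue), "fx", "fy", "cx", "cy" (pixels), "dist" ([k1, k2, p1, p2, k3] as OpenCV has them; the pictures are not rectified), "pose" (4x4, takes a point from camera to world coordinates). Camera axes: x right, y down, z forward; pixel columns grow to the right and rows downward; lengths in mm; the calibration is good to about 2 mm. A picture is of the moment at which its call begins. There is no depth.
- r.sign_off(): hands the job in; it is judged then, once.
The state is a dict: "clock": time; "qpos": joint angles; "qvel": joint speeds; "joint_efforts": joint torques, N m; "eef_pos": TCP position; "tcp_rot": TCP orientation; "contact_force": force on the tool from outside, world axes, zero at the start; "wrist_torque": the same for the moment, N m; "opening": opening from 0.0 (shut) to 1.0 (fully open); "grasp_force": force on a finger pad.
Only numpy, scipy, OpenCV 4.12 (cv2) and the standard library are available. Lean on these libraries where they do the work, as an engineer would, in place of code of your own. Each camera call takes 0.05 s, during which the arm holds its last target. There are 200 camera calls.

## Working session

There is one attempt and no reset: what is moved stays moved. The work goes in short steps, Python scripts to look and compute and a tool call to move; the robot and the scene stay as the last step left them, time stands still between calls to the robot, and variables do not carry over. Pictures are saved under pics/ and viewed, at most 10 in all, crops included, and the job is handed in when it is done.

Besides the shell and the picture viewer there is one more tool, called after "Emit:" as name(argument=value, ...), one argument or row to a line, values as JSON. play_rows: Moves the arm, as the interface text tells. Its arguments: {"type":"object","properties":{"rows":{"type":"array"},"force":{"type":"number"}},"required":["rows"]}

```bash
mkdir -p pics
cat > h.py <<'E'
import numpy as np, cv2
from rig import r
def K(f): return np.array([[f['fx'],0,f['cx']],[0,f['fy'],f['cy']],[0,0,1.]])
def ray(f,u,v):
    p=cv2.undistortPoints(np.array([[[u,v]]],float),K(f),np.array(f['dist'],float))[0,0]
    T=np.array(f['pose']); return T[:3,3],T[:3,:3]@np.array([p[0],p[1],1.])
def onz(f,u,v,z):
    o,d=ray(f,u,v); return o+d*(z-o[2])/d[2]
def proj(f,P):
    T=np.linalg.inv(np.array(f['pose'])); R,_=cv2.Rodrigues(T[:3,:3])
    return cv2.projectPoints(np.array(P,float).reshape(-1,1,3),R,T[:3,3],K(f),np.array(f['dist'],float))[0].reshape(-1,2)
def save(n,im): cv2.imwrite('pics/'+n,cv2.cvtColor(im,cv2.COLOR_RGB2BGR))
E
python3 - <<'E'
from h import *
a=r.grab_frame('scene');b=r.grab_frame('top')
save('scene.png',a['pixels']);save('top.png',b['pixels'])
for f in(a,b): print(np.round(f['pose'],2),f['fx'])
s=r.sense();print(s['clock'],s['eef_pos'],s['tcp_rot'],s['opening'])
E
```

```text
[[ 1.4000e-01  5.7000e-01 -8.1000e-01  1.5308e+03]
 [ 9.9000e-01 -8.0000e-02  1.1000e-01 -1.3045e+02]
 [-0.0000e+00 -8.2000e-01 -5.8000e-01  7.5668e+02]
 [ 0.0000e+00  0.0000e+00  0.0000e+00  1.0000e+00]] 448.73424071777885
[[-2.00000e-02 -1.00000e+00  9.00000e-02  4.45450e+02]
 [-1.00000e+00  2.00000e-02  2.00000e-02 -1.92700e+01]
 [-2.00000e-02 -9.00000e-02 -1.00000e+00  1.39339e+03]
 [ 0.00000e+00  0.00000e+00  0.00000e+00  1.00000e+00]] 499.0701403785485
0.1 [ 180.27538297 -597.98254512  230.63412399] [-3.14033716e+00 -2.97646143e-05  2.92754477e-01] 1.0015031022094285
```

View pics/scene.png

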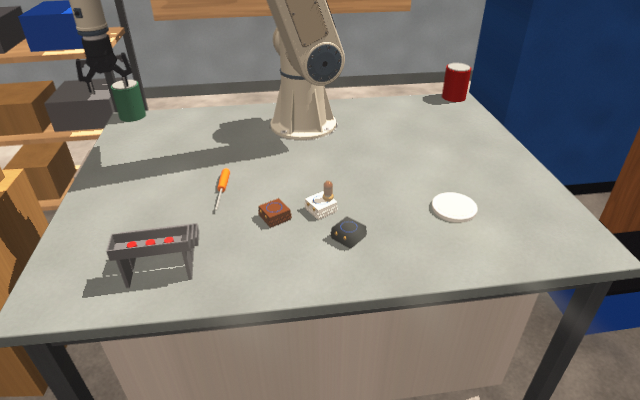

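View pics/top.png

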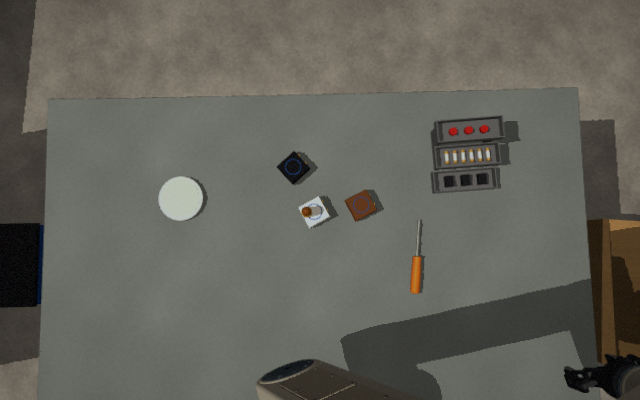

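Top view: the blocks are white at (314,212), black at (294,167) and brown at (363,205). I choose the white one, which carries the lamp with its dome near (308,212). The round panel is at (181,198). Scene view: the white block is at (321,205), with the lamp at its right rear (328,190).

Run:
```python
from h import *
b=r.grab_frame('top');a=r.grab_frame('scene')
im=b['pixels']; hsv=cv2.cvtColor(im,cv2.COLOR_RGB2HSV)
m=cv2.inRange(hsv,(0,0,165),(179,60,255)); w=np.zeros_like(m); w[185:240,285:340]=m[185:240,285:340]
w=cv2.morphologyEx(w,cv2.MORPH_CLOSE,np.ones((9,9)))
c=max(cv2.findContours(w,0,2)[0],key=cv2.contourArea); q=cv2.boxPoints(cv2.minAreaRect(c))
P=np.array([onz(b,*p,36) for p in q]);C=P.mean(0)
print('box',q.round(1).tolist(),P.round(1).tolist(),C,[np.linalg.norm(P[i]-P[i-1]).round(1) for i in range(4)])
e=P-np.roll(P,1,0);print('yaw',[np.degrees(np.arctan2(x[1],x[0])).round(1) for x in e])
am=cv2.inRange(hsv,(3,90,60),(22,255,255)); w=np.zeros_like(m); w[190:235,290:330]=am[190:235,290:330]
ys,xs=np.nonzero(w);print('amber',xs.mean(),ys.mean(),len(xs),onz(b,xs.mean(),ys.mean(),85),np.c_[xs,ys].min(0),np.c_[xs,ys].max(0))
t=cv2.resize(im[185:240,280:350],None,fx=8,fy=8,interpolation=cv2.INTER_CUBIC)
s=cv2.resize(a['pixels'][170:230,285:360],None,fx=8,fy=8,interpolation=cv2.INTER_CUBIC)[:440]
s=cv2.resize(a['pixels'][172:227,290:320+20],None,fx=8,fy=8,interpolation=cv2.INTER_CUBIC)
save('crop.png',np.vstack([t[:,:],])); save('crop2.png',s)
both=np.hstack([cv2.resize(t,(440,346)),cv2.resize(s,(350,346))]);save('both.png',both)
print('cross check scene', proj(a,[C]), proj(a,[onz(b,xs.mean(),ys.mean(),85)]))
```

```text
box [[297.79998779296875, 207.39999389648438], [318.0, 196.10000610351562], [329.1000061035156, 216.0], [308.79998779296875, 227.1999969482422]] [[551.8, 39.9, 36.0], [581.6, -16.1, 36.0], [526.7, -45.1, 36.0], [497.1, 10.7, 36.0]] [539.29763101  -2.65925436  36.        ] [np.float64(62.0), np.float64(63.4), np.float64(62.1), np.float64(63.2)]
yaw [np.float64(28.1), np.float64(-61.9), np.float64(-152.1), np.float64(118.0)]
amber 307.73118279569894 211.08602150537635 93 [537.62094625  11.6530755   85.        ] [301 200] [327 216]
cross check scene [[321.1780578  198.52705394]] [[326.28295458 182.95809323]]
```

View pics/both.png

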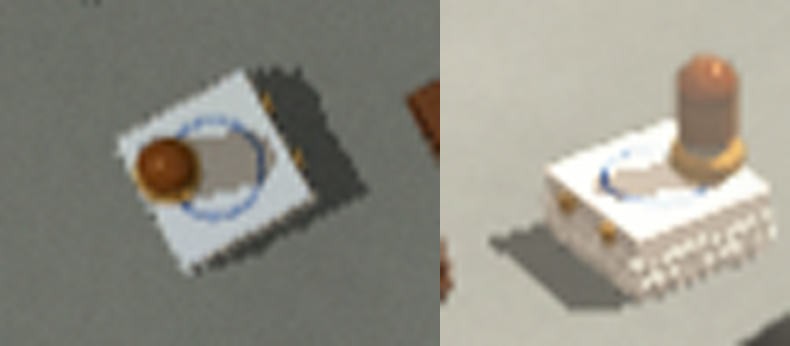

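The lamp overhangs the +y corner side of the white block. In the top view its dome is near (307,212) and the ring's middle is near (315,212). The mask gives the block centre as about (539,-3), with sides of 62 to 63 mm, close to the 64 mm given. Next I sweep the hand around at height to the lamp's +y side, closing the fingers on the way.

Emit:
play_rows(
  rows=[
    {"dp": [1,-0.1,0],"turn": [0,0,-0.61],"fingers": 1},
    {"dp": [1,-0.1,0],"turn": [0,0,-0.61],"fingers": 1},
    {"dp": [1,-0.1,0],"turn": [0,0,-0.61],"fingers": 1},
    {"dp": [1,-0.1,0],"turn": [0,0,-0.61],"fingers": 1},
    {"dp": [1,-0.1,0],"turn": [0,0,-0.61],"fingers": 1},
  ],
  force=20,
)

```text
clock: 0.62
eef_pos: [355.6, -498.0, 231.2]
tcp_rot: [3.141, -0.0, 0.615]
contact_force: [0.0, -1.2, 0.3]
opening: 0.3
grasp_force: 0.0
```

Emit:
play_rows(
  rows=[
    {"dp": [1,-0.1,0],"turn": [0,0,-0.61],"fingers": 1},
    {"dp": [1,-0.1,0],"turn": [0,0,-0.61],"fingers": 1},
    {"dp": [1,-0.1,0],"turn": [0,0,-0.61],"fingers": 1},
    {"dp": [1,-0.1,0],"turn": [0,0,-0.61],"fingers": 1},
    {"dp": [1,-0.1,0],"turn": [0,0,-0.61],"fingers": 1},
  ],
)

```text
clock: 1.03
eef_pos: [489.0, -348.4, 231.2]
tcp_rot: [3.141, -0.0, 0.935]
contact_force: [1.0, -0.6, -0.3]
opening: -0.003
grasp_force: 0.0
```

Emit:
play_rows(
  rows=[
    {"dp": [1,-0.1,0],"turn": [0,0,-0.61],"fingers": 1},
    {"dp": [1,-0.1,0],"turn": [0,0,-0.61],"fingers": 1},
    {"dp": [1,-0.1,0],"turn": [0,0,-0.61],"fingers": 1},
    {"dp": [1,-0.1,0],"turn": [0,0,-0.61],"fingers": 1},
    {"dp": [1,-0.1,0],"turn": [0,0,-0.61],"fingers": 1},
  ],
)

```text
clock: 1.45
eef_pos: [568.6, -164.6, 231.2]
tcp_rot: [3.141, -0.0, 1.254]
contact_force: [1.4, -0.4, -0.3]
opening: 0.002
grasp_force: 0.0
```

Emit:
play_rows(
  rows=[
    {"dp": [1,-0.1,0],"turn": [0,0,-0.61],"fingers": 1},
    {"dp": [1,-0.1,0],"turn": [0,0,-0.61],"fingers": 1},
    {"dp": [1,-0.1,0],"turn": [0,0,-0.61],"fingers": 1},
  ],
)

```text
clock: 1.7
eef_pos: [587.0, -45.5, 231.2]
tcp_rot: [3.141, -0.0, 1.446]
contact_force: [-0.1, 0.1, -1.3]
opening: -0.005
grasp_force: 0.0
```

Run:
```python
from h import *
f=r.grab_frame('wrist');save('w1.png',f['pixels']);print(np.round(f['pose'],2).tolist(),f['fx'])
s=r.sense();print(s['eef_pos'],s['tcp_rot'])
print(proj(f,[[539,-3,36],[536,14,40],[536,14,94],list(s['eef_pos'])]).round())
```

```text
[[0.99, -0.12, -0.04, 595.3], [-0.12, -0.95, -0.3, 31.77], [0.0, 0.3, -0.95, 374.39], [0.0, 0.0, 0.0, 1.0]] 301.489512312176
[587.18124314 -39.05350911 231.18840489] [-3.14134046 -0.00384273  1.45237567]
[[271. 148.]
 [265. 133.]
 [255. 137.]
 [319. 251.]]
```

View pics/w1.png

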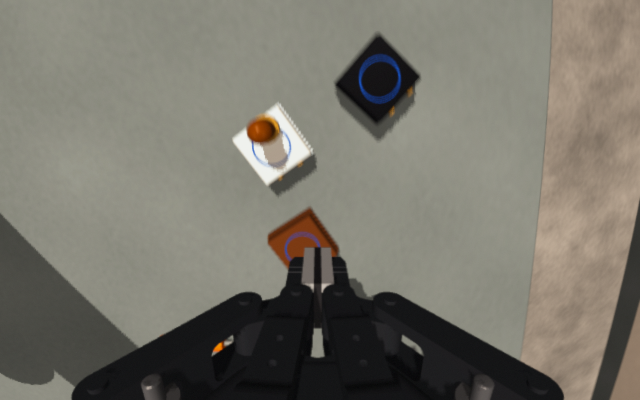

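Wrist view: the white block is at (273,145), with the dome at (263,130) and the brass collar peeking out at (272,127). The brown block is at (303,243) and the black one at (378,78). The camera sits on the tool's +x side. Now I measure ring and lamp from all the views.

```bash
cat >> h.py <<'E'
RING=np.array([539.,-3,36])
def ring(f):
    hsv=cv2.cvtColor(f['pixels'],cv2.COLOR_RGB2HSV); m=cv2.inRange(hsv,(100,50,60),(130,255,255))
    c=proj(f,[RING])[0]; yy,xx=np.indices(m.shape)
    m[(np.hypot(xx-c[0],yy-c[1])>np.linalg.norm(proj(f,[RING+[0,34,0]])[0]-c))]=0
    ys,xs=np.nonzero(m); P=np.array([onz(f,x,y,36)[:2] for x,y in zip(xs,ys)])
    A=np.c_[2*P,np.ones(len(P))]; s=np.linalg.lstsq(A,(P**2).sum(1),rcond=None)[0]
    return s[:2],np.sqrt(s[2]+s[0]**2+s[1]**2),len(P)
def lampmask(f,g=(536,14,65),rad=50):
    # amber + brass pixels of the lamp, largest blob near the guess
    hsv=cv2.cvtColor(f['pixels'],cv2.COLOR_RGB2HSV); m=cv2.inRange(hsv,(3,85,50),(25,255,255))
    c=proj(f,[g])[0]; R=np.linalg.norm(proj(f,[np.array(g)+[0,rad,0]])[0]-c); yy,xx=np.indices(m.shape)
    m[np.hypot(xx-c[0],yy-c[1])>R]=0
    n,l,st,_=cv2.connectedComponentsWithStats(m); return (l==1+np.argmax(st[1:,4])).astype(np.uint8)
def lampfit(f,g=(536,14),rad=50):
    # foot position whose modelled outline bbox (of four known circles) agrees with the mask bbox
    m=lampmask(f,(*g,65),rad); ys,xs=np.nonzero(m); bb=np.array([xs.min()-.0,ys.min(),xs.max()+1.,ys.max()+1])-.5
    t=np.linspace(0,2*np.pi,60); prof=[(4,15),(13,15),(20,12),(46,12),(52,10.4),(56,6.6),(58,1)]
    L=np.concatenate([np.c_[R*np.cos(t),R*np.sin(t),36+h+0*t] for h,R in prof])
    from scipy.optimize import least_squares
    def e(p):
        q=proj(f,L+[p[0],p[1],0]); return np.r_[q.min(0),q.max(0)]-bb
    s=least_squares(e,g); return s.x,s.fun.round(1),len(xs)
E
python3 - <<'E'
from h import *
for n in('scene','top','wrist'):
    f=r.grab_frame(n); print(n,ring(f),lampfit(f))
E
```

```text
scene (array([ -179090.39712733, -1530515.67395174]), np.float64(1540995.687655821), 3) (array([510.19657771,  19.03611122]), array([-1.4, -6.7,  1.4,  6.3]), 46)
top (array([539.93870981,  -3.05801881]), np.float64(21.051738797451893), 31) (array([539.34924017,  14.56151837]), array([-1.1, -0.6,  1.1,  0.6]), 80)
wrist (array([539.47017533,  -4.47693788]), np.float64(20.974419050444272), 146) (array([537.79695879,  15.63134201]), array([-0.2, -0.1,  0.2,  0.1]), 750)
```

Emit:
play_rows(
  rows=[
    {"dp": [0.7,-0.35,0.4],"turn": [0,0,-0.28],"fingers": 1},
    {"dp": [0.7,-0.35,0.4],"turn": [0,0,-0.28],"fingers": 1},
    {"dp": [0.7,-0.35,0.5],"turn": [0,0,-0.28],"fingers": 1},
    {"dp": [0.7,-0.35,0.7],"turn": [0,0,-0.28],"fingers": 1},
    {"dp": [0,0,0],"turn": [0,-0.85,0],"fingers": 1},
  ],
)

```text
clock: 2.32
eef_pos: [535.3, 68.3, 147.1]
tcp_rot: [-3.133, 0.088, 1.559]
contact_force: [-2.0, -0.9, -1.5]
opening: -0.001
grasp_force: 0.0
```

Emit:
play_rows(
  rows=[
    {"dp": [0,0,0],"turn": [0,-0.85,0],"fingers": 1},
    {"dp": [0,0,0],"turn": [0,0,0],"fingers": 1},
    {"dp": [0,0,0],"turn": [0,0,0],"fingers": 1},
  ],
)

```text
clock: 2.57
eef_pos: [540.5, 68.6, 151.2]
tcp_rot: [-3.141, 0.177, 1.561]
contact_force: [0.0, 0.6, 0.9]
opening: 0.001
grasp_force: 0.0
```

```bash
cat >> h.py <<'E'
def dome(f,g=(538,15,80),rad=45):
    m=lampmask(f,g,rad); (x,y),R=cv2.minEnclosingCircle(max(cv2.findContours(m,0,2)[0],key=cv2.contourArea))
    ys,xs=np.nonzero(m); return (x,y,R),(xs.mean(),ys.mean()),len(xs),(xs.min(),ys.min(),xs.max(),ys.max())
E
python3 - <<'E'
from h import *
s=r.sense();print(s['eef_pos'],s['tcp_rot'],s['contact_force'])
R=cv2.Rodrigues
f=r.grab_frame('top');d=dome(f);print(d,onz(f,*d[1],75))
f=r.grab_frame('scene');print(dome(f),proj(f,[[538,15,36],[538,15,94],[539.6,-3.8,36]]))
crop=cv2.resize(f['pixels'][130:230,260:400],(784,560),interpolation=cv2.INTER_CUBIC)
save('s2.png',crop)
E
```

```text
[540.48652732  68.58628866 151.24470853] [-3.14097757  0.17684091  1.56095275] [0.01280518 0.56587695 0.94825765]
((306.29998779296875, 211.5, 5.323643684387207), (np.float64(306.375), np.float64(211.60227272727272)), 88, (np.int64(301), np.int64(207), np.int64(311), np.int64(216))) [537.02231728  15.50386319  75.        ]
((327.9375, 184.46875, 3.9732766151428223), (np.float64(327.7826086956522), np.float64(184.19565217391303)), 46, (np.int64(324), np.int64(181), np.int64(331), np.int64(187))) [[327.47540329 197.73603662]
 [327.54584686 180.14691725]
 [320.78059957 198.62439836]]
```

View pics/s2.png

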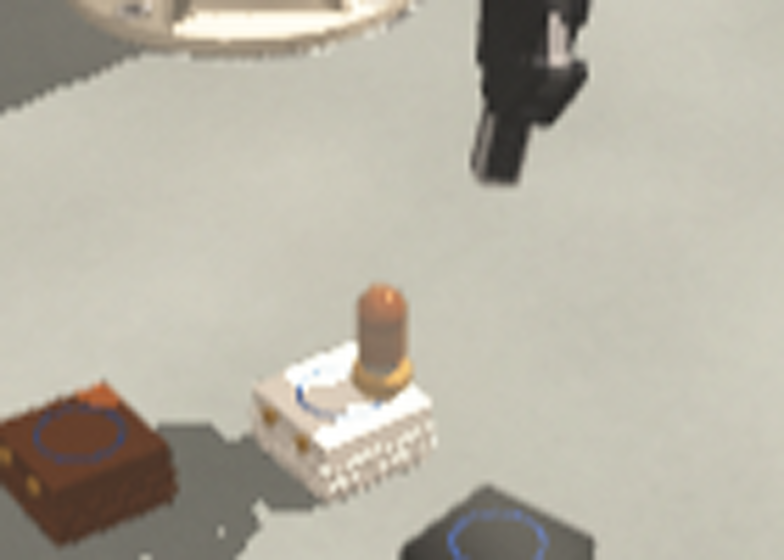

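The hand is tilted back as intended, with its tip at crop (497,180). The lamp stands upright at crop (383,340), its collar over the ring's right rear edge. It is about (-2, +19) mm from the ring centre, so I'll push along about (0.12, -0.99).

Emit:
play_rows(
  rows=[
    {"dp": [0,0,0],"turn": [-0.11,0,-0.6],"fingers": 1},
    {"dp": [0,0,0],"turn": [-0.11,0,-0.6],"fingers": 1},
    {"dp": [0.08,-0.08,0.7],"turn": [0,0,0],"fingers": 1},
    {"dp": [0.08,-0.08,0.7],"turn": [0,0,0],"fingers": 1},
    {"dp": [0.08,-0.07,0.6],"turn": [0,0,0],"fingers": 1},
  ],
)

```text
clock: 3.08
eef_pos: [532.0, 61.3, 70.6]
tcp_rot: [3.14, 0.176, 1.685]
contact_force: [0.7, 0.1, 0.8]
opening: 0.0
grasp_force: 0.0
```

Emit:
play_rows(
  rows=[
    {"dp": [0.03,0,0.35],"turn": [0,0,0],"fingers": 1},
    {"dp": [0.03,0,0.35],"turn": [0,0,0],"fingers": 1},
    {"dp": [0,0,0],"turn": [0,0,0],"fingers": 1},
    {"dp": [0,0,0],"turn": [0,0,0],"fingers": 1},
  ],
)

```text
clock: 3.42
eef_pos: [532.0, 58.9, 43.0]
tcp_rot: [-3.141, 0.177, 1.685]
contact_force: [0.5, -0.0, 0.2]
opening: -0.003
grasp_force: 0.0
```

```bash
cat > look.py <<'E'
import sys
from h import *
from scipy.spatial.transform import Rotation as Ro
s=r.sense();R=Ro.from_euler('xyz',s['tcp_rot']).as_matrix();p=np.array(s['eef_pos'])
print('t',s['clock'],'tcp',p.round(1),'rot',np.round(s['tcp_rot'],3),'F',np.round(s['contact_force'],1))
print('push dir',-R[:,0].round(3),'-x face corner',(p-11*R[:,0]).round(1))
f=r.grab_frame('scene');d=dome(f,rad=40);print('scene dome',d[0],d[3])
q=proj(f,[[539.6,-3.8,82],[538,15,82],[539.6,-3.8,36]]);print('pred at ring centre/start',q.round(1).tolist())
a=dome(r.grab_frame('top'),rad=40) if len(sys.argv)>2 else None
if a: ft=r.grab_frame('top');print('top',a[1],a[2],onz(ft,*a[1],75),'ring',ring(ft))
if len(sys.argv)>1: save(sys.argv[1],cv2.resize(f['pixels'][150:220,290:370],(800,600),interpolation=cv2.INTER_CUBIC))
E
python3 look.py s3.png top
```

```text
t 3.4167 tcp [532.   58.9  43. ] rot [-3.141  0.177  1.685] F [ 0.5 -0.   0.2]
push dir [ 0.113 -0.978  0.176] -x face corner [533.2  48.2  45. ]
scene dome (327.4166564941406, 190.0, 9.138315200805664) (np.int64(323), np.int64(181), np.int64(332), np.int64(199))
pred at ring centre/start [[320.7, 184.7], [327.5, 183.9], [320.8, 198.6]]
top (np.float64(306.25274725274727), np.float64(211.6153846153846)) 91 [536.99353896  15.82821424  75.        ] ring (array([540.22870847,  -2.76815202]), np.float64(21.054635105492707), 11)
```

View pics/s3.png

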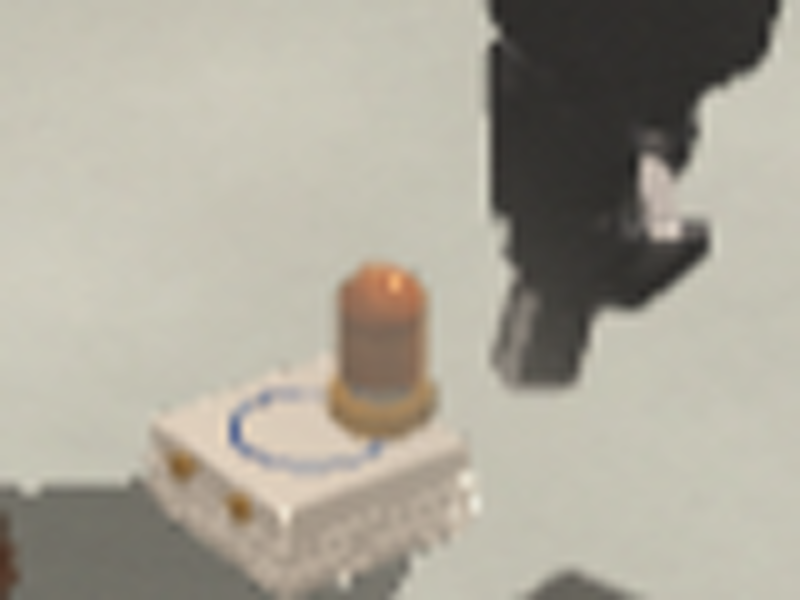

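The fingertip is at crop (540,380), about 16 mm short of the collar, whose right edge is at crop (437,400). The palm rides above the dome's height. I approach and push slowly.

Emit:
play_rows(
  rows=[
    {"dp": [-0.15,0,0.06],"turn": [0,0,0],"fingers": 1},
    {"dp": [-0.13,0,0.03],"turn": [0,0,0],"fingers": 1},
    {"dp": [-0.05,0,0.01],"turn": [0,0,0],"fingers": 1},
    {"dp": [0,0,0],"turn": [0,0,0],"fingers": 1},
    {"dp": [0,0,0],"turn": [0,0,0],"fingers": 1},
  ],
)

```text
clock: 3.98
eef_pos: [533.8, 46.4, 41.6]
tcp_rot: [3.141, 0.178, 1.687]
contact_force: [0.7, -0.5, 0.1]
opening: 0.001
grasp_force: 0.0
```

Emit:
play_rows(
  rows=[
    {"dp": [-0.03,0,0.005],"turn": [0,0,0],"fingers": 1},
    {"dp": [-0.03,0,0.005],"turn": [0,0,0],"fingers": 1},
    {"dp": [-0.03,0,0.005],"turn": [0,0,0],"fingers": 1},
    {"dp": [-0.03,0,0.005],"turn": [0,0,0],"fingers": 1},
    {"dp": [-0.03,0,0.005],"turn": [0,0,0],"fingers": 1},
  ],
)

```text
clock: 4.4
eef_pos: [534.4, 40.5, 41.5]
tcp_rot: [3.141, 0.178, 1.688]
contact_force: [-0.1, 0.1, -0.4]
opening: -0.002
grasp_force: 0.1
```

```bash
python3 look.py s4.png
```

```text
t 4.4 tcp [534.4  40.5  41.5] rot [3.141 0.178 1.688] F [-0.1  0.1 -0.4]
push dir [ 0.115 -0.977  0.177] -x face corner [535.7  29.8  43.5]
scene dome (327.4166564941406, 190.0, 9.138315200805664) (np.int64(323), np.int64(181), np.int64(332), np.int64(199))
pred at ring centre/start [[320.7, 184.7], [327.5, 183.9], [320.8, 198.6]]
```

View pics/s4.png

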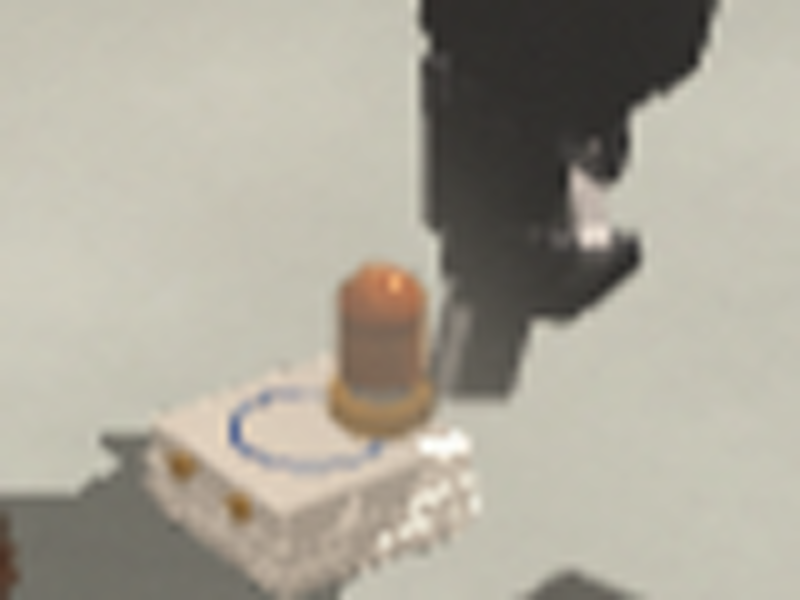

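The fingertip is now at the collar, at crop (435,395), and the lamp has not moved. I continue with slow nudges.

Emit:
play_rows(
  rows=[
    {"dp": [-0.03,0,0.005],"turn": [0,0,0],"fingers": 1},
    {"dp": [-0.03,0,0.005],"turn": [0,0,0],"fingers": 1},
    {"dp": [-0.03,0,0.005],"turn": [0,0,0],"fingers": 1},
    {"dp": [-0.03,0,0.005],"turn": [0,0,0],"fingers": 1},
    {"dp": [-0.03,0,0.005],"turn": [0,0,0],"fingers": 1},
  ],
)

```text
clock: 4.87
eef_pos: [535.1, 34.4, 41.6]
tcp_rot: [3.141, 0.178, 1.688]
contact_force: [0.6, 0.8, -0.7]
opening: 0.002
grasp_force: 0.1
```

```bash
python3 look.py
```

```text
t 4.8667 tcp [535.1  34.4  41.6] rot [3.141 0.178 1.688] F [ 0.6  0.8 -0.7]
push dir [ 0.115 -0.977  0.177] -x face corner [536.4  23.7  43.6]
scene dome (326.7049255371094, 190.06556701660156, 9.224602699279785) (np.int64(321), np.int64(181), np.int64(330), np.int64(199))
pred at ring centre/start [[320.7, 184.7], [327.5, 183.9], [320.8, 198.6]]
```

Emit:
play_rows(
  rows=[
    {"dp": [-0.03,0,0.005],"turn": [0,0,0],"fingers": 1},
    {"dp": [-0.03,0,0.005],"turn": [0,0,0],"fingers": 1},
    {"dp": [-0.03,0,0.005],"turn": [0,0,0],"fingers": 1},
    {"dp": [-0.03,0,0.005],"turn": [0,0,0],"fingers": 1},
    {"dp": [-0.03,0,0.005],"turn": [0,0,0],"fingers": 1},
  ],
)

```text
clock: 5.33
eef_pos: [535.9, 28.3, 41.7]
tcp_rot: [3.141, 0.178, 1.688]
contact_force: [-0.3, -0.0, -0.6]
opening: -0.001
grasp_force: 0.1
```

```bash
python3 look.py s5.png
```

```text
t 5.3333 tcp [535.9  28.3  41.7] rot [3.141 0.178 1.688] F [-0.3 -0.  -0.6]
push dir [ 0.115 -0.977  0.177] -x face corner [537.1  17.6  43.7]
scene dome (324.0, 190.5, 9.013978004455566) (np.int64(319), np.int64(182), np.int64(328), np.int64(199))
pred at ring centre/start [[320.7, 184.7], [327.5, 183.9], [320.8, 198.6]]
```

View pics/s5.png

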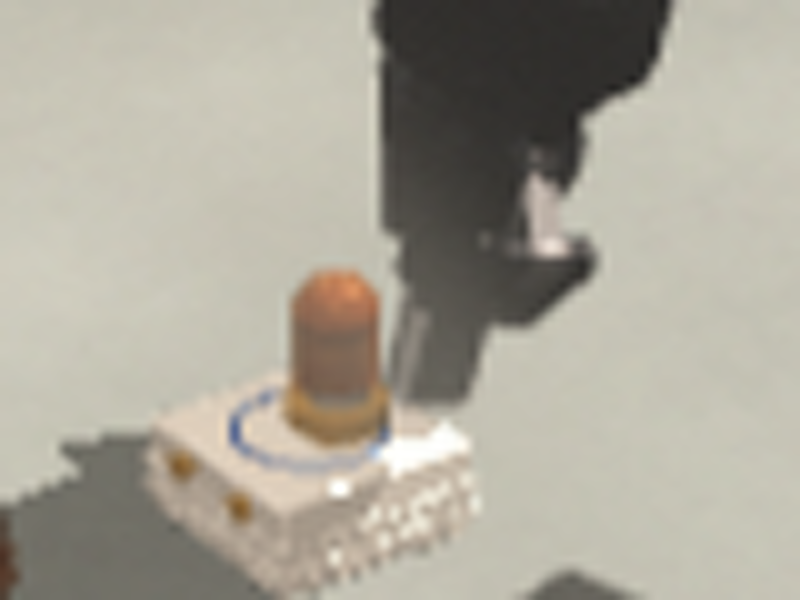

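The lamp is upright, with its collar at crop (338,415) and the ring centre near crop (308,430), so about 7 to 8 mm remain. I push 7 mm more, then back off and measure.

Emit:
play_rows(
  rows=[
    {"dp": [-0.035,0,0.005],"turn": [0,0,0],"fingers": 1},
    {"dp": [-0.035,0,0.006],"turn": [0,0,0],"fingers": 1},
    {"dp": [-0.035,0,0.006],"turn": [0,0,0],"fingers": 1},
    {"dp": [-0.035,0,0.006],"turn": [0,0,0],"fingers": 1},
    {"dp": [-0.035,0,0.006],"turn": [0,0,0],"fingers": 1},
  ],
)

```text
clock: 5.8
eef_pos: [536.7, 21.3, 41.8]
tcp_rot: [3.141, 0.178, 1.688]
contact_force: [-0.3, -0.9, 0.4]
opening: -0.002
grasp_force: 0.1
```

Emit:
play_rows(
  rows=[
    {"dp": [0,0,0],"turn": [0,0,0],"fingers": 1},
    {"dp": [0.1,0,-0.02],"turn": [0,0,0],"fingers": 1},
    {"dp": [0.5,0,-0.1],"turn": [0,0,0],"fingers": 1},
    {"dp": [0.7,0,-0.2],"turn": [0,0,0],"fingers": 1},
    {"dp": [0.5,0,-0.1],"turn": [0,0,0],"fingers": 1},
  ],
)

```text
clock: 6.22
eef_pos: [528.1, 96.3, 45.9]
tcp_rot: [3.14, 0.178, 1.687]
contact_force: [0.5, -0.4, 0.4]
opening: 0.001
grasp_force: 0.0
```

```bash
python3 look.py s6.png top
python3 - <<'E'
from h import *
f=r.grab_frame('top');g=r.grab_frame('scene')
t=f['pixels'][190:235,290:345];s=g['pixels'][170:222,292:350]
save('b6.png',np.hstack([cv2.resize(t,(400,330),interpolation=cv2.INTER_CUBIC),cv2.resize(s,(368,330),interpolation=cv2.INTER_CUBIC)]))
E
```

```text
t 6.2167 tcp [528.1  96.3  45.9] rot [3.14  0.178 1.687] F [ 0.5 -0.4  0.4]
push dir [ 0.114 -0.978  0.177] -x face corner [529.3  85.5  47.9]
scene dome (322.0, 190.0, 8.544103622436523) (np.int64(317), np.int64(182), np.int64(325), np.int64(198))
pred at ring centre/start [[320.7, 184.7], [327.5, 183.9], [320.8, 198.6]]
top (np.float64(313.34831460674155), np.float64(210.5505617977528)) 89 [539.47004143  -3.00968535  75.        ] ring (array([540.59408846,  -3.1491094 ]), np.float64(20.779993679400853), 18)
```

View pics/b6.png

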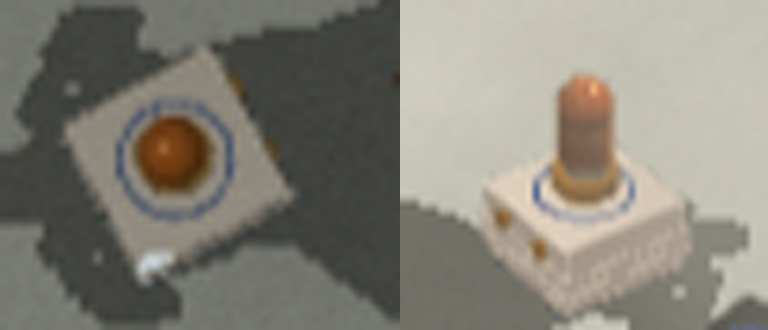

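The lamp is upright in the middle: the dome is at (173,153) in the top crop with the ring around (175,160), and the collar is at (585,188) inside the ring in the scene crop. The offset is about 1 mm. I raise the hand clear and hand in.

Emit:
play_rows(
  rows=[
    {"dp": [0.3,0,-0.8],"turn": [0,0,0],"fingers": 1},
    {"dp": [0.2,0,-0.8],"turn": [0,0,0],"fingers": 1},
    {"dp": [0,0,0],"turn": [0,0,0],"fingers": 1},
    {"dp": [0,0,0],"turn": [0,0,0],"fingers": 1},
    {"dp": [0,0,0],"turn": [0,0,0],"fingers": 1},
  ],
)

```text
clock: 6.88
eef_pos: [524.2, 124.7, 104.8]
tcp_rot: [3.141, 0.178, 1.687]
contact_force: [-0.9, -0.5, -1.1]
opening: 0.0
grasp_force: 0.0
```

```bash
python3 look.py s7.png top && python3 -c "
from rig import r
print(r.sign_off())"
```

```text
t 6.8833 tcp [524.2 124.7 104.8] rot [3.141 0.178 1.687] F [-0.9 -0.5 -1.1]
push dir [ 0.114 -0.977  0.177] -x face corner [525.4 113.9 106.7]
scene dome (320.68182373046875, 185.68182373046875, 4.047844409942627) (np.int64(317), np.int64(182), np.int64(324), np.int64(188))
pred at ring centre/start [[320.7, 184.7], [327.5, 183.9], [320.8, 198.6]]
top (np.float64(313.40909090909093), np.float64(210.5568181818182)) 88 [539.45045146  -3.17030918  75.        ] ring (array([540.3699117 ,  -3.03068829]), np.float64(20.840698433043077), 17)
the job is handed in; nothing more can be done
None
```

The lamp stands upright in the middle of the white block, about 1 mm off centre with its collar inside the blue ring; the hand is clear, and I handed the job in at about 7 s of the 51 s limit.

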